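# Draw the retaining pin and open the lamp-spares chest

## Robot

A 6-joint arm with a two-finger parallel gripper is mounted at the origin on the work surface. World frame = base frame: x ahead of the robot, y to its left, z up, the work surface at z = 0. Lengths are in m, angles in rad, forces in N, time in s.
With the tool pointing down it reaches from about 0.375 to 0.975 m from the base axis. Payload 3.8 kg.
Tool frame: the origin (TCP) lies on the mounting face of the last link; the fingertips stand 173 mm ahead of it and the grasp point (between the pads) lies 155 mm ahead of it; z points along the fingers, y is the direction in which the jaws open and shut (so a half turn about z gives the same grasp; the last joint's range is limited). The gripper opens to 85 mm and grips with 20 to 120 N. Pads are 22 mm wide; open, the fingers measure 114 mm over their backs; the gripper's body (76 mm by 85 mm) begins 54 mm behind the grasp point. The pads swing forward as they close: fully open they stand 13 mm farther back than shut.
Start: joints at [-1.282, 0.264, 1.604, -0, 1.274, -0.037], TCP at [0.216, -0.639, 0.405] pointing down, gripper open.
Joint ranges: [-2.63, 2.63], [-0.94, 2.18], [0.31, 2.57], [-1.31, 4.45], [0, 2.66], [-2.55, 2.55]. Speed limits (rad/s): [2.57, 2.57, 3.14, 3.14, 3.14, 3.14].

## Interface

Orientations are given as a rotation vector (axis times angle).
In Python, from workcell import bot gives the robot as it stands.
- The arm moves only by the shell command python3 -m jog 'ROWS' [FORCE]. ROWS is JSON, a list that holds one entry, the list of rows, each a list of 7 numbers: the closure, from 0 (fully open) to 1 (shut), then the shift along the tool's x, y, z in cm, then the turn, a rotation vector about the tool's x, y, z in rad. A call has 1 to 12 rows; each row is the pose to reach, as a shift and turn from the pose commanded when the call began, along the tool's axes at that moment; what a row does not reach only later rows make up. A row lasts 1/8 s, in which the tool goes at most 62.5 mm and 10.7 degrees, less where a joint would pass 70% of its speed; a pose out of reach is approached as far as the arm can. A call with a gripper value outside its range is refused whole. The fingers move at their own pace and stop on an object; FORCE is the grip in N (left out, the last holds). Time passes only in rows, so rows that repeat a pose let the fingers close. It gives the time, the measured TCP pose, the force and the opening at its end, in the units of the state.
- bot.read_state(): the state, without advancing time (a new reading comes with each control period).
- bot.read_camera(name): name is "scene" or "side" or "wrist"; returns the picture (480x640x3 uint8, red, green, blue); there is no depth.
- bot.camera_model(name): a dict with "intrinsics" (3x3 intrinsics, pixels), "k1" (the pictures are not rectified: a ray, as slopes to the right and down, at radius r is drawn at 1 + k1 r^2 times it, then the intrinsics apply), "rvec" (rotation vector, rad) and "tvec" (3), from world to camera coordinates, as OpenCV has them. Camera axes: x right, y down, z forward; pixel columns grow to the right and rows downward; lengths in m; the calibration is good to about 2 mm. A picture is of the moment at which its call begins: read the wrist's pose just before it. camera_model takes no time and is no camera call; for the wrist camera it gives the pose at the moment of the call.
- bot.finish_job(): hands the job in, once; it reports no verdict.
The state is a dict: "time": time; "q": joint angles; "joint_vel": joint speeds; "joint_torque": joint torques, N m; "tool_pos": TCP position; "tcp_rot": TCP orientation; "wrist_force": force on the tool from outside, world axes, zero at the start; "torque": the same for the moment, N m; "width": opening from 0.0 (shut) to 1.0 (fully open).
Only numpy, scipy, OpenCV 4.12 (cv2) and the standard library are available. Lean on these libraries where they do the work, as an engineer would, in place of code of your own. Each camera call takes 0.05 s, during which the arm holds its last target.

## Task

Open the blue lamp-spares chest. First draw its yellow retaining pin sideways right out of both staples; it comes out to one side only and you cannot see which, so feel for it, never force it, and leave the pin lying flat on the chest's ledge. Then raise the lid and swing it fully back to its stop, let go, and leave the other things on the shelf where they are.

Things in the scene. Friction and masses are not known exactly. Their poses are not given: they have to be found in the camera images.
- chest: Fixed blue steel chest with a grey ledge along its front. Origin: centre of the box's underside, on the table; +x points from the front (ledge) side to the hinge side, y along its width, z up. Box x -80..+80, y -230..+230 mm, rim 100 mm high (108 with the lid).
- ledge (a point): Point on the ledge's top under the middle of the pin's track: chest x -118, y 0, 80 mm high; axes as the chest. The ledge spans chest x -150..-80, y -230..+230; the pin slides along y on its top. Front lip (x -150..-140) 86 mm high. An open groove, 16 mm wide, 20 mm deep, runs along it at chest x -130..-114.
- staple (a point): Underside of the arch of the +y one of two equal steel staples, which stand over the pin at chest y +36 and -36 (this point: chest x -118, y +36, 106 mm high). Each is a square arch 10 mm long in y; opening 40 mm wide in x (-138..-98), from 80 to 106 mm high; outside 56 mm wide, top 113 mm high.
- pin: Loose yellow flat retaining pin, 0.2 to 0.45 kg, lying on the ledge through both staples, above the lid's tongue: the lid cannot open while it is in. Origin: centre of its underside; y along the ledge as the chest's y, z up. 190 mm long (y), 36 wide, 8 thick, both ends turned up. Out of both staples when its centre is over 136 mm from the chest's centre in y; the ledge still carries it at 150 mm.
- pin_end (a point): Top of the pin's turned-up +y end, 92 mm from its centre, 20 mm above its underside; the -y end mirrors it. Each end is a wall 28 mm wide (x), 6 mm thick (89 to 95 mm from the centre), 12 mm high above the bar's top; it passes through the staples. Fingers set just over the bar between staple and end (36 to 60 mm of room) can drag the pin outward by the end wall.
- dog (a point): Lowest point of the dog under the pin's middle (12 mm long, 16 mm deep), which runs in the ledge's groove. Out of sight under the pin the groove is blocked on one side, +y or -y, differing from start to start: that way the pin meets a stiff sprung stop (2.5 N per mm) after 3 to 13 mm of play. The other way it slides freely (about 1 to 5 N) all along the ledge.
- lid (a joint): Angle of the lid's hinge, rad: 0 closed, grows as the lid opens, 1.75 (just past upright) at its stop. The hinge is stiff (about 0.5 N m of friction), so the 0.4 kg lid stays at any angle at which it is left.
- hinge (a point): Middle of the lid's hinge line, at chest x +80, y 0, 104 mm high; axes as the chest; the line runs along the chest's y. The lid is a plate 8 mm thick, 460 mm wide, centred on the hinge line's height when closed and reaching 165 mm forward (-x) of it.
- handle (a point): Middle of the lid's steel handle bar (turns with the lid): round bar 12 mm thick, 120 mm long along the chest's y, 110 mm in front of the hinge line and 50 mm above it when closed. Posts at y -55 and +55; 40 mm clear between bar and lid, so fingers can pass under it. It can be pinched from above or hooked from the front with tilted fingers.
- tongue (a point): Middle of the steel tongue at the lid's front edge (turns with the lid): 50 mm wide (y -25..+25), it hangs 30 mm below the lid plate and turns out 16 mm to the front, under the pin. Keep clear of it when pushing the lid's underside.
- oiler: Tin oiler cup with a side handle, 72 mm wide, 50 mm high; loose bystander, to be left alone. Origin: centre of its underside.
- lamp_head: Black bakelite lamp head, 76 mm wide, 56 mm high; loose bystander, to be left alone. Origin: centre of its underside.
- tally: Nickel tally disc, 64 mm wide, 5 mm thick; loose bystander, to be left alone. Origin: centre of its underside.
- lens: Green glass lens, 68 mm wide, 15 mm high; loose bystander, to be left alone. Origin: centre of its underside.
- battery: Grey lamp battery, 100 x 60 x 75 mm; loose bystander, to be left alone. Origin: centre of its underside.
- spanner: Steel spanner, 150 mm long; loose bystander, to be left alone. Origin: centre of its underside.
- grease: Red grease tin, 66 mm wide, 70 mm high; loose bystander, to be left alone. Origin: centre of its underside.

How it is judged:
By the outcome, as a careful person would: the job done as asked, in the order asked, and still so for the second after the job is handed in, with the robot touching nothing.
It also fails if it takes over 69 s, if anything falls off the work surface, if the arm or the gripper's body presses on something with over 40 N, if the wrist force passes 120 N, or if a joint passes its speed limit or range.

## Working session

There is one attempt and no reset: what is moved stays moved. The work goes in short steps, Python scripts to look and compute and a shell command to move; the robot and the scene stay as the last step left them, time stands still between calls to the robot, and variables do not carry over. Pictures are saved under pics/ and viewed, and the job is handed in when it is done.

```bash
mkdir -p pics; ls; python3 - <<'E'
from workcell import bot
import cv2
for n in ("scene","side","wrist"):
    m=bot.camera_model(n); print(n,m)
    cv2.imwrite(f"pics/{n}0.png",bot.read_camera(n)[:,:,::-1])
print(bot.read_state())
E
```

```text
pics
scene {'intrinsics': array([[605.69985791,   0.        , 307.75314189],
       [  0.        , 605.69985791, 233.54716525],
       [  0.        ,   0.        ,   1.        ]]), 'k1': -0.15246070652798105, 'rvec': array([ 2.17037422,  1.16258324, -0.41675851]), 'tvec': array([-0.26663572, -0.22184679,  1.76611234])}
side {'intrinsics': array([[520.81337445,   0.        , 327.11044953],
       [  0.        , 520.81337445, 235.52121768],
       [  0.        ,   0.        ,   1.        ]]), 'k1': -0.034598448806476716, 'rvec': array([ 0.15131545, -2.85788664,  1.18179656]), 'tvec': array([0.4937654 , 0.12674815, 1.38104461])}
wrist {'intrinsics': array([[404.27740585,   0.        , 316.49816077],
       [  0.        , 404.27740585, 245.80040374],
       [  0.        ,   0.        ,   1.        ]]), 'k1': -0.030768776179975182, 'rvec': array([-2.3603835 ,  1.69223645,  0.24218663]), 'tvec': array([-0.67298184, -0.03745664,  0.37795401])}
{'time': 0.15, 'q': array([-1.28191610e+00,  2.64593168e-01,  1.60504961e+00,  3.11947083e-05,
        1.27369194e+00, -3.69274215e-02]), 'joint_vel': array([ 0.00163479, -0.00149198, -0.00384003, -0.00090839, -0.00029289,
        0.00044279]), 'joint_torque': array([ 8.53018646e-04, -5.15905988e+01, -3.67958701e+01, -6.39479322e-05,
        8.02722032e-03, -4.40797564e-06]), 'tool_pos': array([ 0.21596283, -0.63924987,  0.40364473]), 'tcp_rot': array([-3.09829275e+00, -5.09221797e-01,  2.97181053e-04]), 'wrist_force': array([-1.07983762,  0.20785366, -0.08180884]), 'torque': array([-0.031523  , -0.01809202, -0.02483439]), 'width': 1.0015538169194218}
```

View pics/scene0.png

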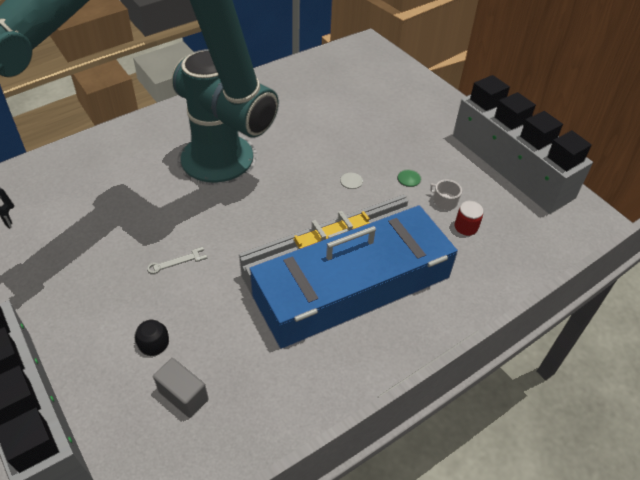

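View pics/side0.png

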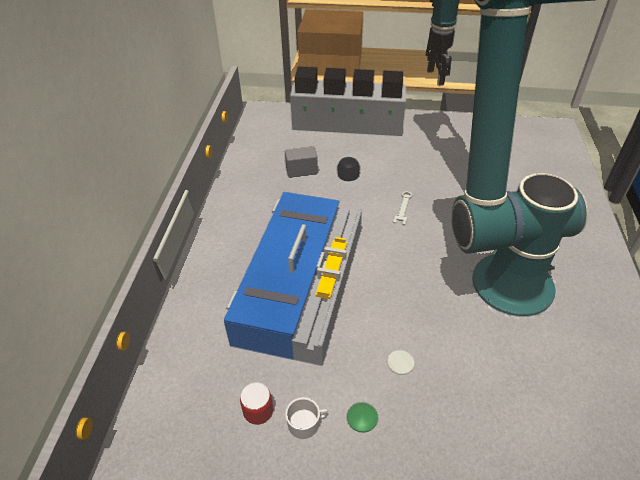

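View pics/wrist0.png

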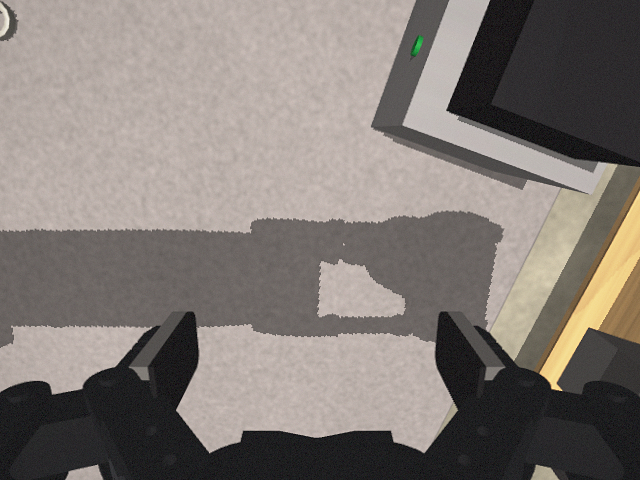

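```bash
python3 - <<'E'
import cv2
a=cv2.imread("pics/scene0.png")[180:350,225:475]; cv2.imwrite("pics/sc1.png",cv2.resize(a,None,fx=3.2,fy=3.2,interpolation=cv2.INTER_CUBIC))
a=cv2.imread("pics/side0.png")[185:365,215:375]; cv2.imwrite("pics/si1.png",cv2.resize(a,None,fx=3.3,fy=3.3,interpolation=cv2.INTER_CUBIC))
E
```

```text
(no output)
```

View pics/sc1.png

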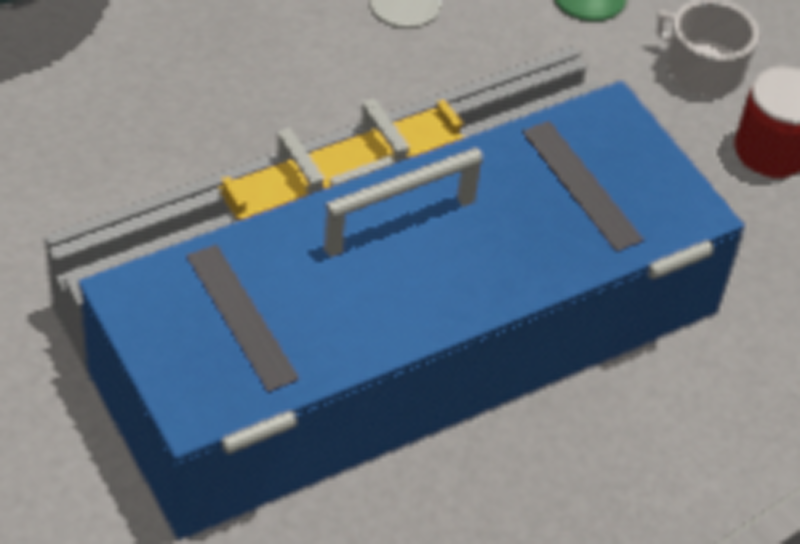

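View pics/si1.png

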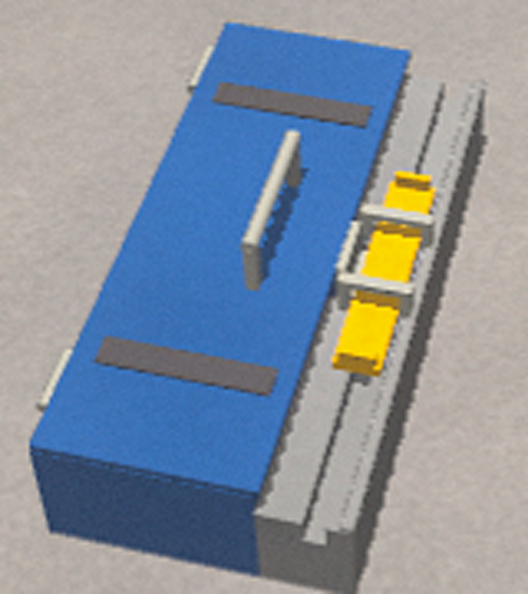

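```bash
cat > h.py <<'E'
import numpy as np, cv2
from scipy.spatial.transform import Rotation as R
from workcell import bot
def proj(m,P):
    P=np.atleast_2d(P); d=np.array([m["k1"],0,0,0,0.])
    return cv2.projectPoints(P.astype(float),m["rvec"],m["tvec"],m["intrinsics"],d)[0][:,0]
def Rz(a): return R.from_euler('z',a).as_matrix()
E
python3 - <<'E'
from h import *
from scipy.optimize import least_squares
S=[((-85,-230,108),(82,283)),((-85,230,108),(623,83)),((80,230,108),(742,227)),((80,-230,108),(178,458)),((80,-230,0),(180,537)),((80,230,0),(717,313)),((-150,-230,86),(48,240))]
D=[((-85,-230,108),(410,50)),((80,-230,108),(228,24)),((80,230,108),(32,448)),((-85,230,108),(257,492)),((80,230,0),(52,530)),((-150,230,0),(357,592))]
ms,md=bot.camera_model("scene"),bot.camera_model("side")
A=np.array([s[0] for s in S])/1e3; a=np.array([s[1] for s in S])/3.2+[225,180]
B=np.array([s[0] for s in D])/1e3; b=np.array([s[1] for s in D])/3.3+[215,185]
def f(p):
    T=lambda P:P@Rz(p[2]).T+[p[0],p[1],0]
    return np.r_[(proj(ms,T(A))-a).ravel(),(proj(md,T(B))-b).ravel()]
r=least_squares(f,[.6,0,0]); print(r.x,np.degrees(r.x[2]));print(r.fun.reshape(-1,2).round(1))
p=r.x;T=lambda P:np.atleast_2d(P)@Rz(p[2]).T+[p[0],p[1],0]
pe=[(( 447+460)/2/3.2+225,116/3.2+180),(232/3.2+225,192/3.2+180)]
for y in (-20,-10,0,10,20):
  print(y,((proj(ms,T(np.array([[-118,y+92,100],[-118,y-92,100]])/1e3))-[225,180])*3.2).round(),((proj(md,T(np.array([[-118,y+92,100],[-118,y-92,100]])/1e3))-[215,185])*3.3).round())
for n,P in dict(led=(-118,0,80),stp=(-118,36,106),handle=(-30,0,154),sth=(80,0,104)).items(): print(n,T(np.array(P)/1e3))
np.save("p.npy",p)
E
```

```text
[ 0.59432937  0.05234114 -0.12680718] -7.265516076188359
[[-1.5 -1.1]
 [-0.5 -2. ]
 [ 1.1 -1.5]
 [-0.4 -0.2]
 [-0.2  1.5]
 [ 0.  -0.5]
 [-1.3 -1.4]
 [-0.4 -0.6]
 [-1.7 -1.4]
 [-1.7 -1.1]
 [ 0.6 -0.2]
 [-1.1  0.7]
 [-0.5  1.4]]
-20 [[425. 120.]
 [208. 199.]] [[363. 329.]
 [417. 156.]]
-10 [[436. 116.]
 [220. 195.]] [[360. 340.]
 [414. 165.]]
0 [[447. 112.]
 [232. 191.]] [[356. 350.]
 [411. 173.]]
10 [[458. 107.]
 [244. 186.]] [[353. 361.]
 [409. 182.]]
20 [[470. 103.]
 [257. 182.]] [[350. 371.]
 [406. 191.]]
led [[0.47727682 0.06726431 0.08      ]]
stp [[0.48182965 0.10297526 0.106     ]]
handle [[0.56457024 0.05613516 0.154     ]]
sth [[0.67368702 0.04222373 0.104     ]]
```

```bash
cat >> h.py <<'E'
p=np.load("p.npy")
def W(P): return Rz(p[2])@(np.array(P)/1e3)+[p[0],p[1],0]
def down(yaw): # tool z down, tool x at yaw (rad)
    return R.from_matrix(np.array([[np.cos(yaw),np.sin(yaw),0],[np.sin(yaw),-np.cos(yaw),0],[0,0,-1]]).T) if 0 else R.from_matrix(np.column_stack([[np.cos(yaw),np.sin(yaw),0],[np.sin(yaw),-np.cos(yaw),0],[0,0,-1]]))
def rel(pos,rot=None,st=None):
    """tool-frame shift (cm) and turn to pose"""
    st=st or bot.read_state(); R0=R.from_rotvec(st["tcp_rot"])
    d=R0.inv().apply(np.array(pos)-st["tool_pos"])*100
    t=(R0.inv()*rot).as_rotvec() if rot is not None else np.zeros(3)
    return d.round(2),t.round(3)
def chest():
    st=bot.read_state(); q=Rz(p[2]).T@(st["tool_pos"]-[p[0],p[1],0])*1e3
    f=Rz(p[2]).T@st["wrist_force"]
    e=(Rz(p[2]).T@R.from_rotvec(st["tcp_rot"]).as_matrix()).round(3)
    print("t",round(st["time"],2),"tcp chest mm",q.round(1),"F chest",f.round(1),"w",round(st["width"],3),"z",e[:,2],"x",e[:,0],"q",st["q"].round(2))
E
python3 - <<'E'
from h import *
m=bot.camera_model("wrist"); Rc=cv2.Rodrigues(m["rvec"])[0]; st=bot.read_state()
print("cam in tool",R.from_rotvec(st["tcp_rot"]).inv().apply(-Rc.T@m["tvec"]-st["tool_pos"]), "fwd",R.from_rotvec(st["tcp_rot"]).inv().apply(Rc[2]))
t=W((-118,96,0));t[2]=.40
print(t,rel(t,down(p[2])));chest()
E
```

```text
cam in tool [ 0.06943737 -0.00092314  0.03141034] fwd [-2.77790609e-01  1.20990818e-04  9.60641641e-01]
[0.48941771 0.1624935  0.4       ] (array([ 51.57, -67.2 ,   0.49]), array([-0.002,  0.   ,  0.453]))
t 0.15 tcp chest mm [-287.9 -733.9  403.6] F chest [-1.1  0.1 -0.1] w 1.002 z [-0.001  0.002 -1.   ] x [0.899 0.437 0.   ] q [-1.28  0.26  1.61  0.    1.27 -0.04]
```

```bash
python3 -m jog '[[[0.6,51.5,-67.2,0.5,0,0,0.453],[0.6,51.5,-67.2,0.5,0,0,0.453],[0.6,51.5,-67.2,0.5,0,0,0.453],[0.6,51.5,-67.2,0.5,0,0,0.453],[0.6,51.5,-67.2,0.5,0,0,0.453],[0.6,51.5,-67.2,0.5,0,0,0.453],[0.6,51.5,-67.2,0.5,0,0,0.453],[0.6,51.5,-67.2,0.5,0,0,0.453],[0.6,51.5,-67.2,0.5,0,0,0.453],[0.6,51.5,-67.2,0.5,0,0,0.453],[0.6,51.5,-67.2,0.5,0,0,0.453],[0.6,51.5,-67.2,0.5,0,0,0.453]]]' 20; python3 - <<'E'
from h import *
chest()
t=W((-118,96,0));t[2]=.40
print(rel(t,down(p[2])))
E
```

```text
time: 1.65
tool_pos: [0.4578, 0.0726, 0.4004]
tcp_rot: [3.135, -0.199, 0.001]
wrist_force: [1.3, -0.9, -0.3]
width: 0.399
t 1.65 tcp chest mm [-138.     2.8  400.4] F chest [ 1.4 -0.8 -0.3] w 0.399 z [ 0.001 -0.    -1.   ] x [1.    0.    0.001] q [ 0.1  -0.14  2.04 -0.    1.24  1.8 ]
(array([ 2.  , -9.32,  0.04]), array([ 0.   , -0.001,  0.   ]))
```

```bash
python3 -m jog '[[[0.6,0,-3,0,0,0,0],[0.6,0,-3,0,0,0,0],[0.6,0,-3,0,0,0,0]]]'; python3 - <<'E'
from h import *
import json
chest()
m=bot.camera_model("wrist"); im=bot.read_camera("wrist")
np.save("wm.npy",m,allow_pickle=True)
cv2.imwrite("pics/w1.png",im[:,:,::-1])
cv2.imwrite("pics/w1b.png",cv2.resize(im[100:350,120:520,::-1],None,fx=2,fy=2))
for P in [(-118,96,100),(-118,-88,100),(-146,36,113),(-90,36,113),(-146,-36,113),(-90,-36,113),(-85,0,108),(-150,0,86),(-30,60,160),(-30,-60,160)]: print(P,proj(m,W(P)).round())
E
```

```text
time: 2.02
tool_pos: [0.4613, 0.0998, 0.3999]
tcp_rot: [3.134, -0.199, -0.001]
wrist_force: [-0.7, -1.0, -0.1]
width: 0.399
t 2.02 tcp chest mm [-138.    30.3  399.9] F chest [-0.5 -1.1 -0.1] w 0.399 z [-0.001 -0.001 -1.   ] x [ 1.    -0.    -0.001] q [ 0.16 -0.12  2.03 -0.    1.24  1.86]
(-118, 96, 100) [[219. 205.]]
(-118, -88, 100) [[492. 205.]]
(-146, 36, 113) [[308. 250.]]
(-90, 36, 113) [[307. 164.]]
(-146, -36, 113) [[417. 250.]]
(-90, -36, 113) [[423. 164.]]
(-85, 0, 108) [[365. 155.]]
(-150, 0, 86) [[358. 245.]]
(-30, 60, 160) [[254.  44.]]
(-30, -60, 160) [[507.  45.]]
```

View pics/w1.png

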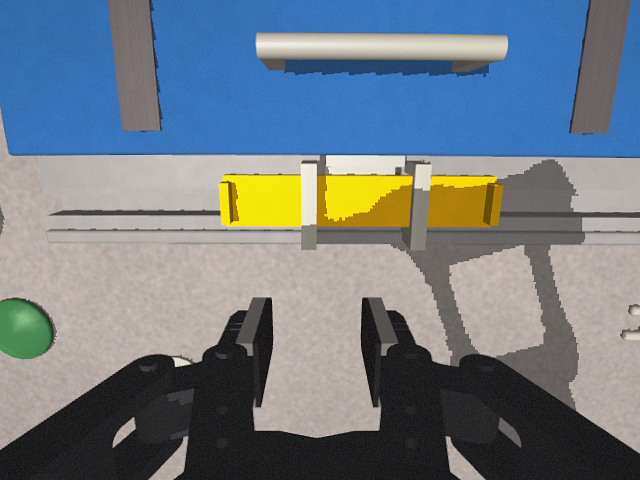

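```bash
python3 - <<'E'
from h import *
for z in (.30,.264):
  t=W((-117,92.5,0));t[2]=z; print(rel(t,down(p[2])))
E
```

```text
(array([ 2.09, -6.27,  9.99]), array([ 0.001,  0.   , -0.001]))
(array([ 2.09, -6.27, 13.59]), array([ 0.001,  0.   , -0.001]))
```

```bash
python3 -m jog '[[[0.76,2.1,-6.1,4,0,0,0],[0.76,2.1,-6.1,8,0,0,0],[0.76,2.1,-6.1,11,0,0,0],[0.76,2.1,-6.1,11,0,0,0],[0.76,2.1,-6.1,11,0,0,0]]]'; python3 - <<'E'
from h import *
chest()
t=W((-117,92.5,0));t[2]=.264; print(rel(t,down(p[2])))
m=bot.camera_model("wrist"); im=bot.read_camera("wrist")
cv2.imwrite("pics/w2.png",im[:,:,::-1])
E
```

```text
time: 2.7
tool_pos: [0.4908, 0.1573, 0.2916]
tcp_rot: [-3.135, 0.202, -0.003]
wrist_force: [-0.6, -0.7, 0.1]
width: 0.242
t 2.7 tcp chest mm [-116.    91.   291.6] F chest [-0.5 -0.8  0.1] w 0.242 z [ 0.002  0.001 -1.   ] x [ 1.    -0.002  0.002] q [ 0.26  0.06  2.06 -0.    1.02  1.96]
(array([-0.1 , -0.15,  2.76]), array([-0.001, -0.002, -0.002]))
```

View pics/w2.png

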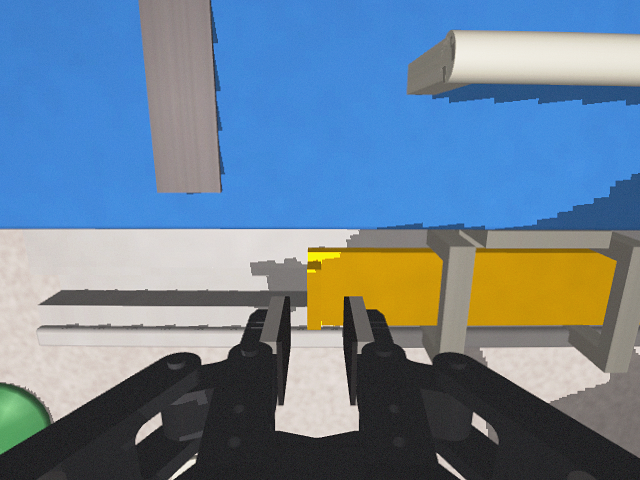

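```bash
python3 -m jog '[[[0.76,0,0,1.5,0,0,0],[0.76,0,0,2.6,0,0,0],[0.76,0,0,2.6,0,0,0]]]'; python3 - <<'E'
from h import *
chest()
im=bot.read_camera("wrist")
cv2.imwrite("pics/w3.png",im[150:450,150:550,::-1].repeat(2,0).repeat(2,1))
E
```

```text
time: 3.12
tool_pos: [0.4893, 0.1578, 0.2628]
tcp_rot: [3.134, -0.2, -0.004]
wrist_force: [-0.0, 1.1, -0.5]
width: 0.236
t 3.12 tcp chest mm [-117.6   91.4  262.8] F chest [-0.2  1.1 -0.5] w 0.236 z [-0.003 -0.001 -1.   ] x [ 1.    -0.    -0.003] q [ 0.26  0.1   2.08 -0.    0.97  1.96]
```

View pics/w3.png

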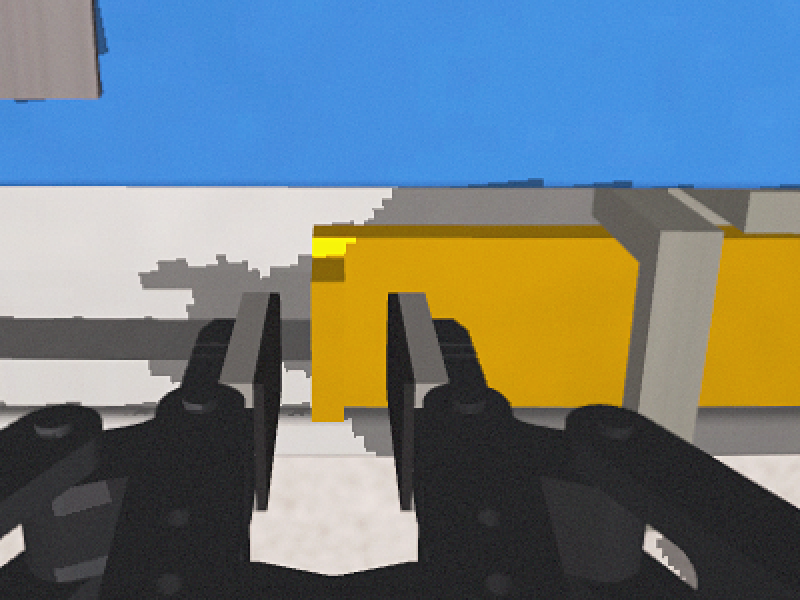

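```bash
python3 -m jog '[[[0.76,0,-0.5,0,0,0,0],[0.76,0,-1.0,0,0,0,0],[0.76,0,-1.2,0,0,0,0],[0.76,0,-1.2,0,0,0,0]]]'; python3 -c "
from h import *
chest()"; python3 -m jog '[[[0.76,0,-0.2,0,0,0,0],[0.76,0,-0.4,0,0,0,0],[0.76,0,-0.4,0,0,0,0]]]'; python3 -c "
from h import *
chest()"
```

```text
time: 3.68
tool_pos: [0.4918, 0.1702, 0.2645]
tcp_rot: [-3.135, 0.199, -0.001]
wrist_force: [-1.5, -1.4, 0.7]
width: 0.239
t 3.67 tcp chest mm [-116.7  103.9  264.5] F chest [-1.4 -1.6  0.7] w 0.239 z [ 0.  0. -1.] x [ 1. -0.  0.] q [ 0.29  0.11  2.07 -0.    0.97  1.98]
time: 4.05
tool_pos: [0.4922, 0.174, 0.2644]
tcp_rot: [-3.135, 0.2, -0.0]
wrist_force: [-0.8, -2.5, 1.5]
width: 0.236
t 4.05 tcp chest mm [-116.7  107.8  264.4] F chest [-0.5 -2.6  1.5] w 0.236 z [ 0.  0. -1.] x [ 1. -0.  0.] q [ 0.29  0.11  2.06 -0.    0.97  1.99]
```

```bash
for i in 1; do python3 -m jog '[[[0.76,0,-0.2,0,0,0,0],[0.76,0,-0.3,0,0,0,0],[0.76,0,-0.3,0,0,0,0]]]' >/dev/null; python3 -c "
from h import *
chest()"; python3 -m jog '[[[0.76,0,-0.2,0,0,0,0],[0.76,0,-0.3,0,0,0,0],[0.76,0,-0.3,0,0,0,0]]]'>/dev/null; python3 -c "
from h import *
chest()
im=bot.read_camera('wrist')
cv2.imwrite('pics/w4.png',im[150:450,150:550,::-1].repeat(2,0).repeat(2,1))";done
```

```text
t 4.42 tcp chest mm [-116.7  110.8  264.3] F chest [ 0.  -3.   3.2] w 0.24 z [ 0.  0. -1.] x [ 1. -0.  0.] q [0.3  0.11 2.06 0.   0.97 2.  ]
t 4.8 tcp chest mm [-116.8  113.9  264.2] F chest [-0.6 -3.1  1.9] w 0.244 z [-0.  0. -1.] x [ 1. -0. -0.] q [0.3  0.11 2.06 0.   0.97 2.  ]
```

View pics/w4.png

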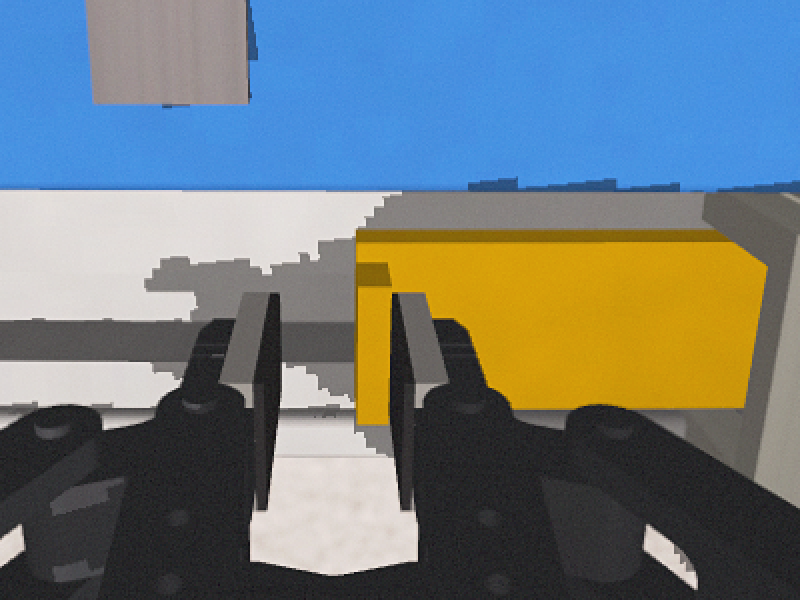

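```bash
python3 -m jog '[[[0.76,0,-0.2,0,0,0,0],[0.76,0,-0.4,0,0,0,0],[0.76,0,-0.4,0,0,0,0]]]' >/dev/null; python3 -c "
from h import *
chest()"; python3 -m jog '[[[0.76,0,-0.2,0,0,0,0],[0.76,0,-0.4,0,0,0,0],[0.76,0,-0.4,0,0,0,0]]]'>/dev/null; python3 -c "
from h import *
chest()"
```

```text
t 5.22 tcp chest mm [-116.8  118.   264.2] F chest [ 0.1 -2.3  1.3] w 0.24 z [-0.  0. -1.] x [ 1. -0. -0.] q [0.31 0.12 2.05 0.   0.97 2.01]
t 5.6 tcp chest mm [-116.8  122.   264.2] F chest [-0.3 -2.3  1.2] w 0.242 z [-0.  0. -1.] x [ 1. -0. -0.] q [0.32 0.12 2.05 0.   0.97 2.01]
```

```bash
python3 -m jog '[[[0.76,0,-0.8,0,0,0,0],[0.76,0,-1.6,0,0,0,0],[0.76,0,-2.4,0,0,0,0],[0.76,0,-3.2,0,0,0,0],[0.76,0,-4,0,0,0,0],[0.76,0,-5,0,0,0,0],[0.76,0,-5,0,0,0,0]]]' >/dev/null; python3 -c "
from h import *
chest()"; python3 -m jog '[[[0.76,0,-0.8,0,0,0,0],[0.76,0,-1.6,0,0,0,0],[0.76,0,-2.4,0,0,0,0],[0.76,0,-3.2,0,0,0,0],[0.76,0,-4,0,0,0,0],[0.76,0,-5,0,0,0,0],[0.76,0,-6,0,0,0,0],[0.76,0,-6,0,0,0,0]]]'>/dev/null; python3 -c "
from h import *
chest()
im=bot.read_camera('wrist')
cv2.imwrite('pics/w5.png',im[:,:,::-1])
m=bot.camera_model('wrist')
for y in (225,230,235,240): print(y,proj(m,W((-118,y,100))).round(),proj(m,W((-118,y-184,100))).round())"
```

```text
t 6.47 tcp chest mm [-116.7  172.9  264.3] F chest [-0.   0.3 -0.5] w 0.242 z [ 0.     0.001 -1.   ] x [1. 0. 0.] q [0.4  0.17 2.   0.   0.98 2.1 ]
t 7.47 tcp chest mm [-116.7  232.9  264.4] F chest [-0.6 -0.2  0.2] w 0.242 z [ 0.001  0.001 -1.   ] x [1.    0.    0.001] q [0.49 0.23 1.92 0.   0.99 2.18]
225 [[339. 330.]] [[816. 326.]]
230 [[325. 330.]] [[804. 326.]]
235 [[311. 330.]] [[792. 327.]]
240 [[297. 330.]] [[780. 327.]]
```

View pics/w5.png

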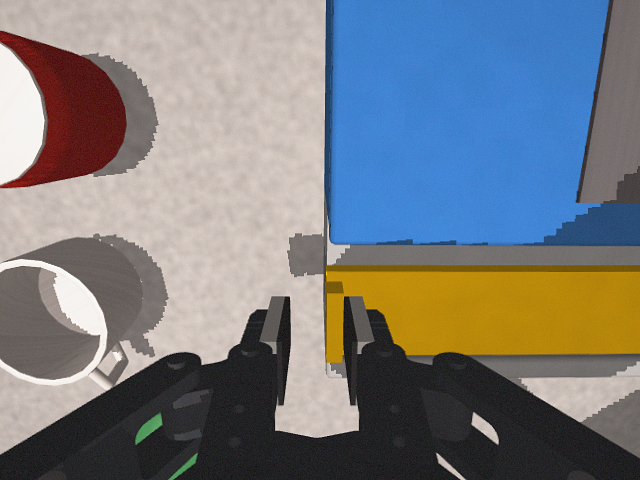

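```bash
python3 -m jog '[[[0.76,0,-0.2,0,0,0,0],[0.76,0,-0.4,0,0,0,0],[0.76,0,-0.6,0,0,0,0],[0.76,0,-0.8,0,0,0,0],[0.76,0,-0.9,0,0,0,0],[0.76,0,-0.9,0,0,0,0]]]'>/dev/null; python3 -c "
from h import *
chest()
im=bot.read_camera('wrist')
cv2.imwrite('pics/w6.png',im[:,:,::-1])
m=bot.camera_model('wrist')
for y in (225,230,235,240): print(y,proj(m,W((-118,y,100))).round())
im=bot.read_camera('scene')
cv2.imwrite('pics/s6.png',cv2.resize(im[180:350,225:475,::-1],None,fx=3.2,fy=3.2))
"
```

```text
t 8.28 tcp chest mm [-116.7  240.8  264.3] F chest [-1.2 -3.   0.5] w 0.242 z [ 0.  0. -1.] x [ 1. -0.  0.] q [0.5  0.24 1.91 0.   0.99 2.2 ]
225 [[361. 330.]]
230 [[347. 330.]]
235 [[333. 330.]]
240 [[320. 330.]]
```

View pics/w6.png

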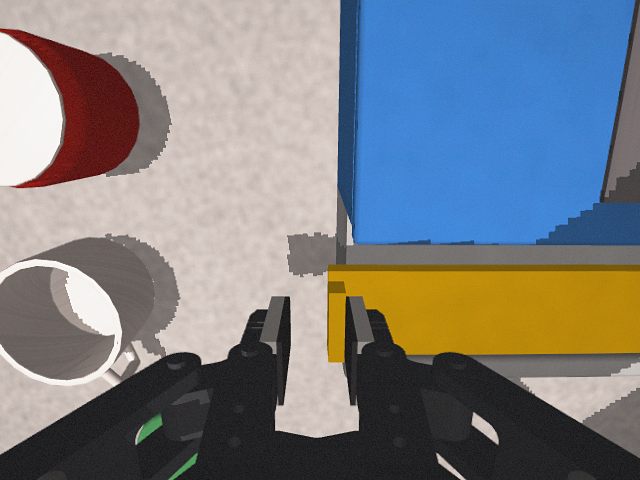

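View pics/s6.png

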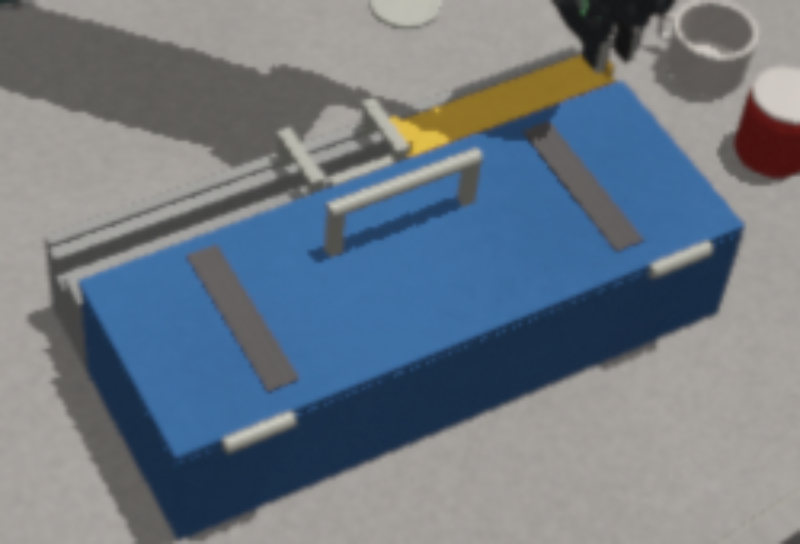

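```bash
python3 -m jog '[[[0.76,0,-0.2,0,0,0,0],[0.76,0,-0.2,0,0,0,0],[0.74,0,0.4,0,0,0,0],[0.74,0,0.4,0,0,0,0],[0.74,0,0.4,-3,0,0,0],[0.74,0,0.4,-8,0,0,0],[0.7,0,0.4,-13.5,0,0,0],[0.7,4,10,-13.5,0,0,-0.6],[0.6,8.7,24,-13.5,0,0,-1.571],[0.6,8.7,24,-13.5,0,0,-1.571],[0.6,8.7,24,-13.5,0,0,-1.571],[0.6,8.7,24,-13.5,0,0,-1.571]]]'; python3 -c "
from h import *
chest()
print(rel(W((-30,0,400)),down(p[2]+np.pi/2)))"
```

```text
time: 9.88
tool_pos: [0.5652, 0.0538, 0.3995]
tcp_rot: [2.917, 1.164, 0.001]
wrist_force: [0.8, -0.2, 0.2]
width: 0.4
t 9.88 tcp chest mm [-29.1  -2.2 399.5] F chest [ 0.8 -0.1  0.2] w 0.4 z [ 0.001 -0.    -1.   ] x [0.632 0.775 0.   ] q [ 0.05  0.07  1.84 -0.    1.23  0.86]
(array([ 0.11, -0.21, -0.05]), array([ 0.001, -0.   , -0.685]))
```

```bash
python3 -m jog '[[[0.6,0,0,0,0,0,-0.685],[0.6,0,0,0,0,0,-0.685],[0.6,0,0,0,0,0,-0.685],[0.6,0,0,0,0,0,-0.685],[0.6,0,0,0,0,0,-0.685]]]'; python3 -c "
from h import *
chest()
print(rel(W((-30,0,309)),down(p[2]+np.pi/2)))
m=bot.camera_model('wrist');cv2.imwrite('pics/w7.png',bot.read_camera('wrist')[:,:,::-1])
for P in [(-30,60,160),(-30,0,160),(-30,-60,160),(-85,100,108)]: print(P,proj(m,W(P)).round())
for n in ('scene','side'):cv2.imwrite('pics/%s7.png'%n,bot.read_camera(n)[:,:,::-1])
"
```

```text
time: 10.5
tool_pos: [0.5648, 0.0568, 0.3993]
tcp_rot: [2.362, 2.071, 0.001]
wrist_force: [-0.8, -0.1, 0.1]
width: 0.4
t 10.5 tcp chest mm [-29.8   0.7 399.3] F chest [-0.8 -0.2  0.1] w 0.4 z [ 0.  0. -1.] x [0.004 1.    0.   ] q [0.06 0.07 1.84 0.   1.23 0.19]
(array([-0.07, -0.02,  9.03]), array([ 0.   , -0.   , -0.004]))
(-30, 60, 160) [[318. 153.]]
(-30, 0, 160) [[318. 266.]]
(-30, -60, 160) [[319. 363.]]
(-85, 100, 108) [[226.  81.]]
```

View pics/w7.png

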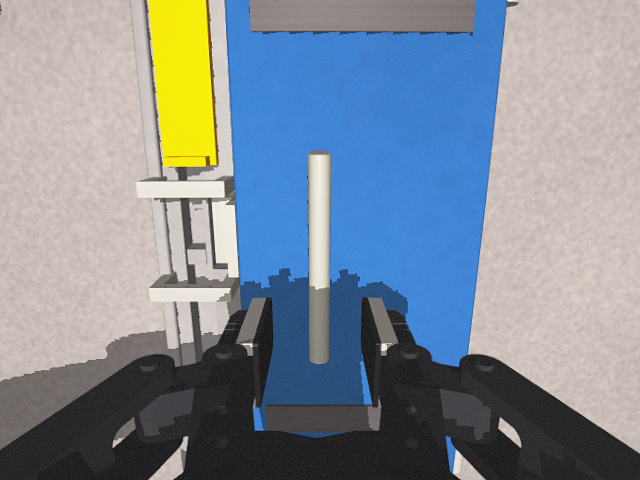

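View pics/side7.png

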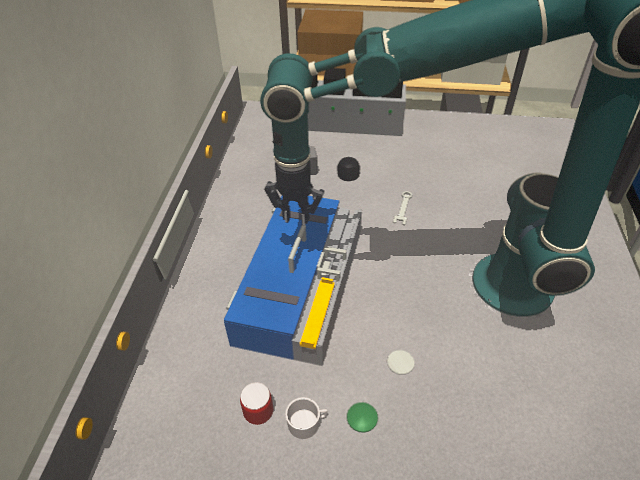

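View pics/scene7.png

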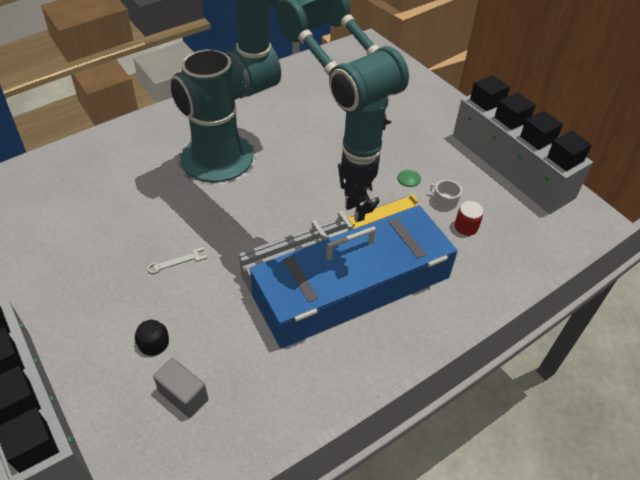

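```bash
python3 -m jog '[[[0.6,-0.1,0,4,0,0,0],[0.6,-0.1,0,7,0,0,0],[0.6,-0.1,0,9,0,0,0],[0.6,-0.1,0,9,0,0,0],[1,-0.1,0,9,0,0,0],[1,-0.1,0,9,0,0,0],[1,-0.1,0,9,0,0,0],[1,-0.1,0,9,0,0,0]]]' 40; python3 - <<'E'
from h import *
chest()
st=bot.read_state(); q=Rz(p[2]).T@(st["tool_pos"]-[p[0],p[1],0])*1e3
# path: tool stays vertical; delta in chest x,z vs lid angle -> tool y,z cm ; 
R0=R.from_rotvec(st["tcp_rot"]); 
for a in range(0,85,10):
    th=np.radians(155.556-a); x=80+120.83*np.cos(th)+30; z=120.83*np.sin(th)-50
    d=Rz(p[2])@[x,0,z]; print(a,round(x),round(z),(R0.inv().apply(d)/10).round(2))
E
```

```text
time: 11.65
tool_pos: [0.5656, 0.0558, 0.3109]
tcp_rot: [2.359, 2.072, 0.004]
wrist_force: [1.2, -0.7, 4.3]
width: 0.122
t 11.65 tcp chest mm [-2.900e+01 -2.000e-01  3.109e+02] F chest [ 1.3 -0.5  4.3] w 0.122 z [ 0.003  0.001 -1.   ] x [0.003 1.    0.001] q [ 0.05  0.14  1.93 -0.    1.07  0.18]
0 0 0 [0. 0. 0.]
10 10 18 [ 0.    1.04 -1.83]
20 24 35 [ 0.01  2.39 -3.45]
30 40 48 [ 0.01  3.99 -4.82]
40 58 59 [ 0.02  5.81 -5.88]
50 78 66 [ 0.02  7.78 -6.61]
60 98 70 [ 0.03  9.85 -6.99]
70 119 70 [ 0.04 11.96 -7.01]
80 140 67 [ 0.04 14.04 -6.65]
```

```bash
python3 -m jog '[[[1,0,0.5,-0.9,0,0,0],[1,0,1.0,-1.8,0,0,0],[1,0,1.7,-2.7,0,0,0],[1,0,2.4,-3.45,0,0,0],[1,0,2.4,-3.45,0,0,0]]]'; python3 -c "
from h import *
chest()"
```

```text
time: 12.28
tool_pos: [0.5879, 0.0529, 0.3443]
tcp_rot: [-2.358, -2.071, 0.005]
wrist_force: [-4.9, 2.5, -2.4]
width: 0.121
t 12.28 tcp chest mm [-6.500e+00 -2.000e-01  3.443e+02] F chest [-5.2  1.9 -2.4] w 0.121 z [-0.005 -0.    -1.   ] x [ 0.003  1.    -0.   ] q [0.05 0.15 1.85 0.   1.14 0.18]
```

```bash
python3 -m jog '[[[1,0,0.8,-0.7,0,0,0],[1,0,1.6,-1.4,0,0,0],[1,0,2.5,-1.9,0,0,0],[1,0,3.4,-2.4,0,0,0],[1,0,4.4,-2.8,0,0,0],[1,0,5.4,-3.2,0,0,0],[1,0,6.4,-3.4,0,0,0],[1,0,7.5,-3.55,0,0,0],[1,0,7.5,-3.55,0,0,0]]]'; python3 -c "
from h import *
chest()
for n in ('side','wrist'):cv2.imwrite('pics/%s8.png'%n,bot.read_camera(n)[:,:,::-1])"
```

```text
time: 13.4
tool_pos: [0.6636, 0.043, 0.3848]
tcp_rot: [2.359, 2.072, 0.003]
wrist_force: [-5.4, 2.6, 9.6]
width: 0.119
t 13.4 tcp chest mm [ 69.9  -0.5 384.8] F chest [-5.6  1.9  9.6] w 0.119 z [ 0.003  0.    -1.   ] x [0.002 1.    0.   ] q [ 0.03  0.26  1.65 -0.    1.23  0.16]
```

View pics/side8.png

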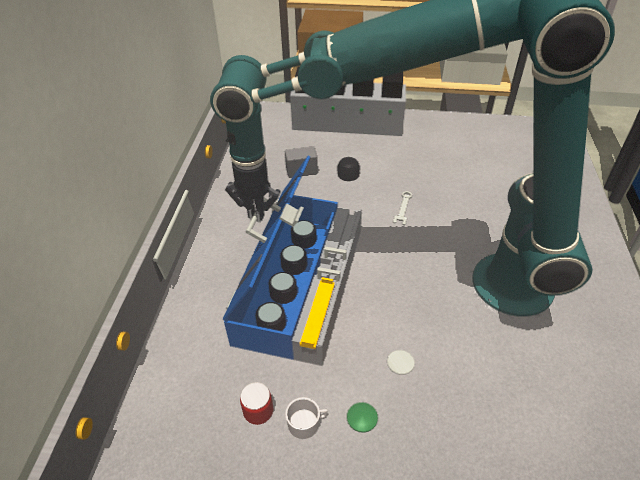

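View pics/wrist8.png

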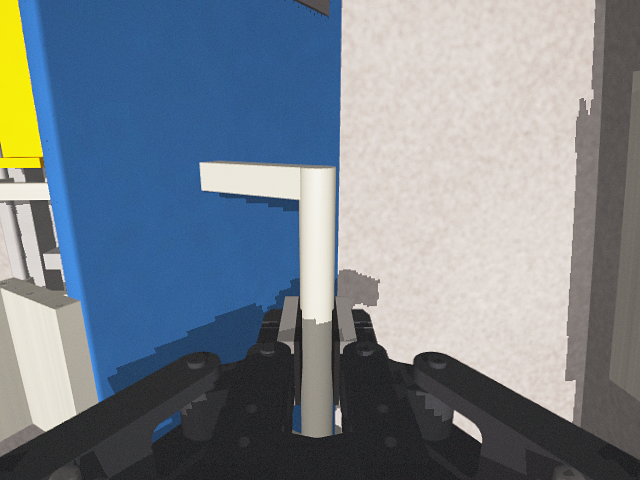

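```bash
python3 -m jog '[[[0.72,0,0,0,0,0,0],[0.72,0,0,0,0,0,0],[0.72,0,0,0,0,0,0],[0.72,0,0,-2,0,0,0],[0.72,0,0,-4,0,0,0],[0.72,0,0,-7.5,0,0,0],[0.72,0,0,-7.5,0,0,0]]]'; python3 -c "
from h import *
chest()
print(rel(W((-60,90,465)),down(p[2])),rel(W((-60,90,388)),down(p[2])))
for n in ('side',):cv2.imwrite('pics/%s9.png'%n,bot.read_camera(n)[:,:,::-1])"
```

```text
time: 14.38
tool_pos: [0.664, 0.0431, 0.4608]
tcp_rot: [2.355, 2.069, 0.012]
wrist_force: [1.3, -0.7, -0.3]
width: 0.28
t 14.38 tcp chest mm [ 7.020e+01 -4.000e-01  4.608e+02] F chest [ 1.4 -0.6 -0.3] w 0.28 z [ 0.01   0.001 -1.   ] x [0.002 1.    0.001] q [ 0.03  0.21  1.56 -0.    1.36  0.16]
(array([  9.01, -13.04,  -0.54]), array([ 0.007, -0.009,  1.568])) (array([  8.99, -13.12,   7.16]), array([ 0.007, -0.009,  1.568]))
```

View pics/side9.png

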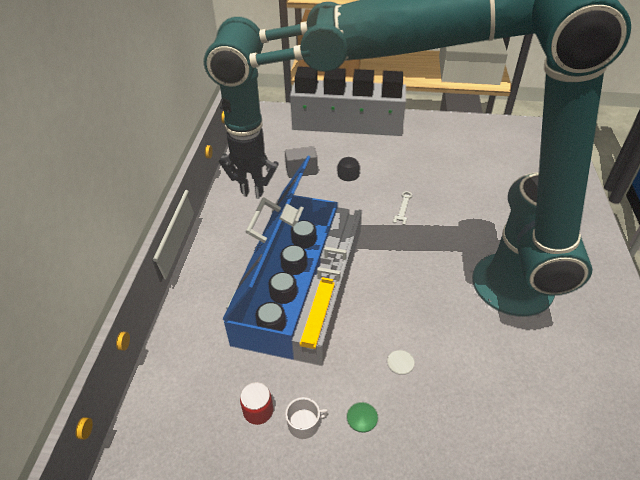

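```bash
python3 -m jog '[[[1,2,-3,-1,0,0,0.18],[1,4,-8,-1,0,0,0.36],[1,7,-11,-1,0,0,0.54],[1,9,-13,-1,0,0,0.72],[1,9,-13,-1,0,0,0.9],[1,9,-13,-1,0,0,1.08],[1,9,-13,-1,0,0,1.26],[1,9,-13,-1,0,0,1.44],[1,9,-13,-1,0,0,1.571],[1,9,-13,-1,0,0,1.571],[1,9,-13,-1,0,0,1.571]]]'; python3 -c "
from h import *
chest()
print(rel(W((-60,90,388)),down(p[2])))"
```

```text
time: 15.8
tool_pos: [0.5454, 0.149, 0.4639]
tcp_rot: [3.135, -0.2, -0.001]
wrist_force: [0.7, 0.1, -0.3]
width: 0.003
t 15.8 tcp chest mm [-60.7  89.7 463.9] F chest [ 0.7  0.2 -0.3] w 0.003 z [-0.001 -0.    -1.   ] x [ 1.    -0.    -0.001] q [ 0.22  0.03  1.77 -0.    1.35  1.92]
(array([ 0.08, -0.03,  7.59]), array([ 0.   ,  0.001, -0.   ]))
```

```bash
python3 -m jog '[[[1,0,0,4,0,0,0],[1,0,0,7.6,0,0,0],[1,2,0,7.6,0,0,0],[1,4,0,7.6,0,0,0],[1,5,0,7.6,0,0,0],[1,6,0,7.6,0,0,0],[1,7,0,7.6,0,0,0],[1,8,0,7.6,0,0,0],[1,9,0,7.6,0,0,0],[1,10,0,7.6,0,0,0],[1,10,0,7.6,0,0,0]]]'; python3 -c "
from h import *
chest()
for n in ('side',):cv2.imwrite('pics/%s10.png'%n,bot.read_camera(n)[:,:,::-1])"
```

```text
time: 17.18
tool_pos: [0.6473, 0.1361, 0.4005]
tcp_rot: [-3.132, 0.202, -0.026]
wrist_force: [-6.2, -1.3, 32.6]
width: 0.002
t 17.18 tcp chest mm [ 41.9  89.8 400.5] F chest [-6.  -2.1 32.6] w 0.002 z [ 0.016  0.004 -1.   ] x [ 1.    -0.002  0.016] q [ 0.17  0.24  1.65 -0.    1.24  1.87]
```

View pics/side10.png

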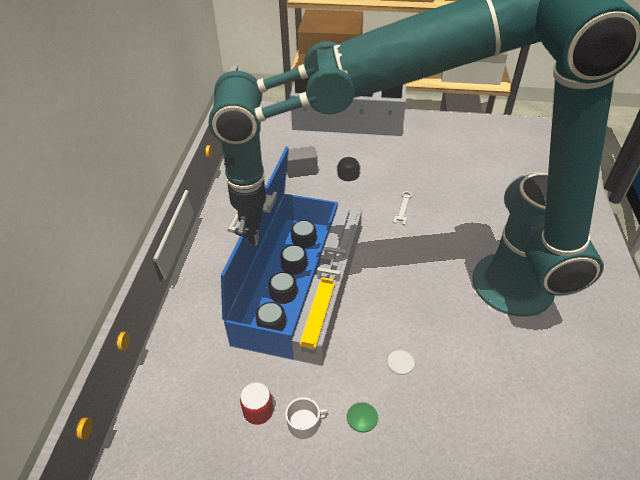

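```bash
python3 -m jog '[[[1,-0.8,0,-0.8,0,0,0],[1,-1,0,-1.8,0,0,0],[1,-1,0,-3,0,0,0],[1,-1,0,-3,0,0,0]]]'; python3 -c "
from h import *
chest()
im=bot.read_camera('side');cv2.imwrite('pics/side11.png',cv2.resize(im[140:360,170:370,::-1],None,fx=2.7,fy=2.7))
cv2.imwrite('pics/wrist11.png',bot.read_camera('wrist')[:,:,::-1])"
```

```text
time: 17.73
tool_pos: [0.6352, 0.1375, 0.4194]
tcp_rot: [-3.135, 0.203, -0.003]
wrist_force: [-0.1, -0.5, 0.7]
width: 0.002
t 17.73 tcp chest mm [ 29.8  89.7 419.4] F chest [-0.  -0.5  0.7] w 0.002 z [ 0.002  0.001 -1.   ] x [ 1.    -0.002  0.002] q [ 0.17  0.21  1.65 -0.    1.29  1.87]
```

View pics/side11.png

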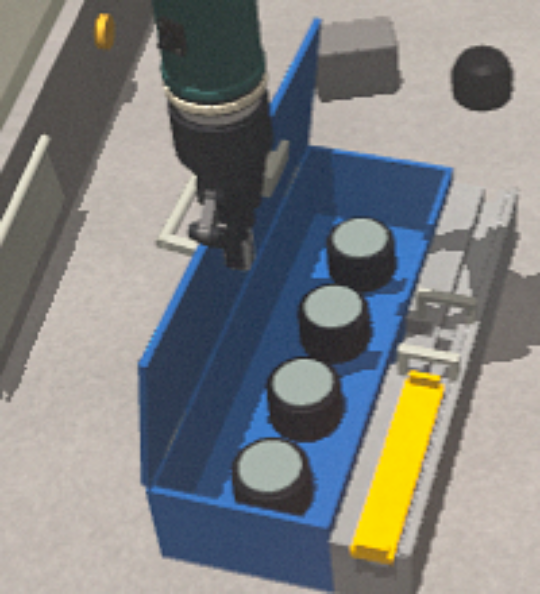

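View pics/wrist11.png

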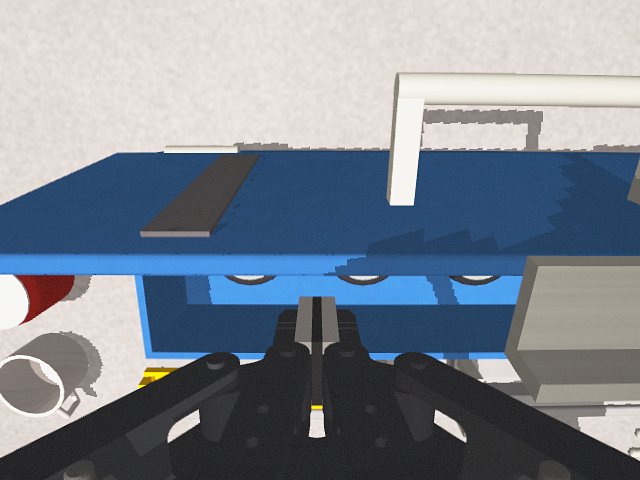

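```bash
python3 -m jog '[[[1,0,-2,0,0,0,0],[1,0.5,-2,0,0,0,0],[1,1,-2,0,0,0,0],[1,2,-2,0,0,0,0],[1,2.7,-2,0,0,0,0],[1,3.4,-2,0,0,0,0],[1,4,-2,0,0,0,0],[1,4,-2,0,0,0,0]]]'; python3 -c "
from h import *
chest()
im=bot.read_camera('side');cv2.imwrite('pics/side12.png',cv2.resize(im[140:360,170:370,::-1],None,fx=2.7,fy=2.7))"
```

```text
time: 18.82
tool_pos: [0.6778, 0.1517, 0.418]
tcp_rot: [3.135, -0.204, 0.002]
wrist_force: [-0.5, -0.9, 0.2]
width: -0.001
t 18.82 tcp chest mm [ 70.2 109.1 418. ] F chest [-0.4 -1.   0.2] w -0.001 z [ 0.001 -0.    -1.   ] x [ 1.    -0.003  0.001] q [ 0.18  0.29  1.54 -0.    1.3   1.89]
```

View pics/side12.png

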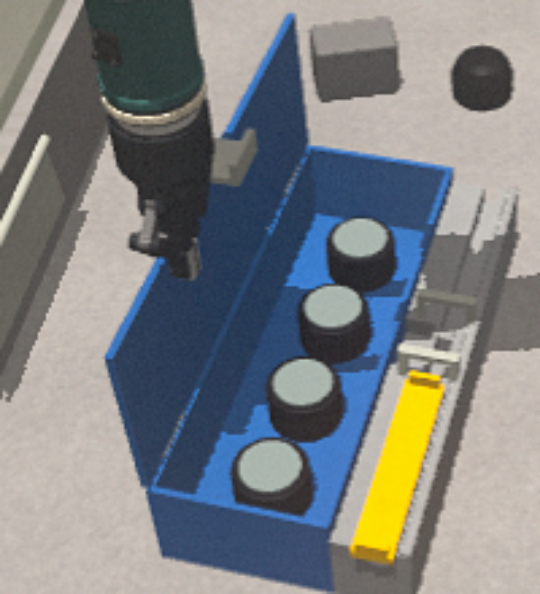

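```bash
python3 -m jog '[[[1,0.5,0,0,0,0,0],[1,1,0,0,0,0,0],[1,1.5,0,0,0,0,0],[1,1.5,0,0,0,0,0]]]'>/dev/null; python3 -c "
from h import *
chest()"; python3 -m jog '[[[1,0.3,0,0,0,0,0],[1,0.5,0,0,0,0,0],[1,0.5,0,0,0,0,0]]]'>/dev/null; python3 -c "
from h import *
chest()
im=bot.read_camera('side');cv2.imwrite('pics/side13.png',cv2.resize(im[140:360,170:370,::-1],None,fx=2.7,fy=2.7))
cv2.imwrite('pics/wrist13.png',bot.read_camera('wrist')[:,:,::-1])"
```

```text
t 19.38 tcp chest mm [ 84.9 109.3 417.5] F chest [-1.9 -0.7 -0.6] w -0.001 z [-0. -0. -1.] x [ 1.    -0.003 -0.   ] q [ 0.18  0.32  1.51 -0.    1.31  1.88]
t 19.75 tcp chest mm [ 89.6 109.4 418.1] F chest [-3.3 -1.3 -0.9] w 0.003 z [-0.  0. -1.] x [ 1.    -0.003 -0.   ] q [0.18 0.33 1.5  0.   1.32 1.88]
```

View pics/side13.png

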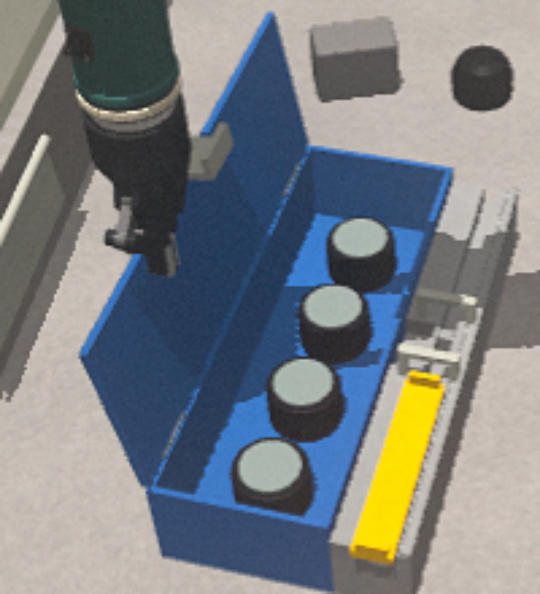

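View pics/wrist13.png

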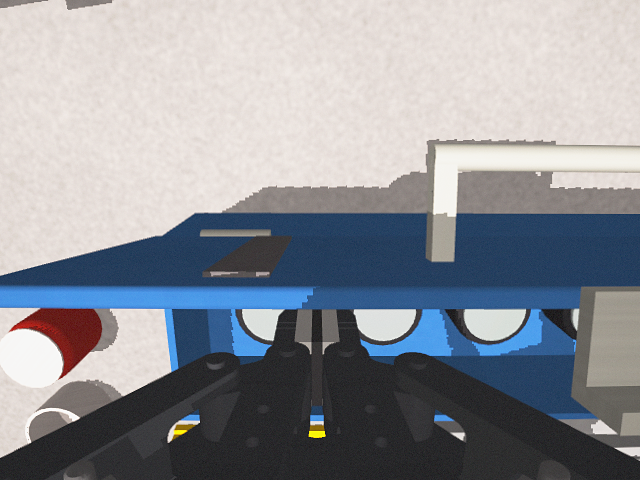

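```bash
for k in 1; do python3 -m jog '[[[1,0.3,0,0,0,0,0],[1,0.4,0,0,0,0,0],[1,0.4,0,0,0,0,0]]]'>/dev/null; python3 -c "
from h import *
chest()"; python3 -m jog '[[[1,0.2,0,0,0,0,0],[1,0.4,0,0,0,0,0],[1,0.4,0,0,0,0,0]]]'>/dev/null; python3 -c "
from h import *
chest()"; done
```

```text
t 20.23 tcp chest mm [ 93.3 109.4 418.3] F chest [-4.8 -0.1 -1.7] w -0.001 z [-0.001  0.    -1.   ] x [ 1.    -0.003 -0.001] q [0.17 0.33 1.49 0.   1.32 1.87]
t 20.6 tcp chest mm [ 95.  109.6 418.2] F chest [-16.3  -1.8   3.9] w 0.001 z [-0.009 -0.001 -1.   ] x [ 1.    -0.002 -0.009] q [0.17 0.34 1.48 0.   1.33 1.87]
```

```bash
python3 -m jog '[[[1,-1,0,0,0,0,0],[1,-4,0,0,0,0,0],[1,-8,0,0,0,0,0],[1,-12,0,-2,0,0,0],[1,-14,0,-6,0,0,0],[1,-14,0,-6,0,0,0],[1,-14,0,-6,0,0,0]]]'; python3 - <<'E'
from h import *
chest()
for n in ('scene','side'):
  im=bot.read_camera(n);cv2.imwrite(f'pics/{n}14.png',im[:,:,::-1]);m=bot.camera_model(n)
  for a in (1.6,1.65,1.7,1.75):
    # outer lid edge corners, mid thickness, and handle bar ends
    def L(u,w,y): c,s=np.cos(a),np.sin(a); return W((80-u*c+w*s,y,104+u*s+w*c))
    print(n,a,[proj(m,L(165,0,y)).round(1).tolist() for y in (-230,230)],[proj(m,L(110,50,y)).round(1).tolist() for y in (-55,55)])
E
```

```text
time: 21.48
tool_pos: [0.5664, 0.1665, 0.4793]
tcp_rot: [-3.134, 0.203, -0.006]
wrist_force: [-1.0, -0.0, -0.1]
width: 0.003
t 21.48 tcp chest mm [-42.1 109.7 479.3] F chest [-1.  -0.2 -0.1] w 0.003 z [ 0.004  0.001 -1.   ] x [ 1.    -0.003  0.004] q [ 0.24  0.07  1.7  -0.    1.38  1.94]
scene 1.6 [[[279.9, 278.2]], [[474.4, 202.8]]] [[[369.8, 282.0]], [[415.5, 263.1]]]
scene 1.65 [[[281.8, 281.4]], [[476.7, 205.4]]] [[[371.0, 284.7]], [[416.7, 265.8]]]
scene 1.7 [[[283.6, 284.9]], [[478.9, 208.2]]] [[[372.2, 287.5]], [[417.8, 268.5]]]
scene 1.75 [[[285.5, 288.4]], [[481.1, 211.1]]] [[[373.3, 290.3]], [[418.9, 271.2]]]
side 1.6 [[[276.7, 143.9]], [[209.2, 272.5]]] [[[239.0, 199.8]], [[222.7, 229.8]]]
side 1.65 [[[273.8, 143.6]], [[205.4, 271.9]]] [[[237.1, 200.4]], [[220.7, 230.3]]]
side 1.7 [[[270.8, 143.5]], [[201.8, 271.5]]] [[[235.3, 201.0]], [[218.9, 230.9]]]
side 1.75 [[[267.9, 143.5]], [[198.2, 271.2]]] [[[233.6, 201.7]], [[217.1, 231.5]]]
```

View pics/scene14.png

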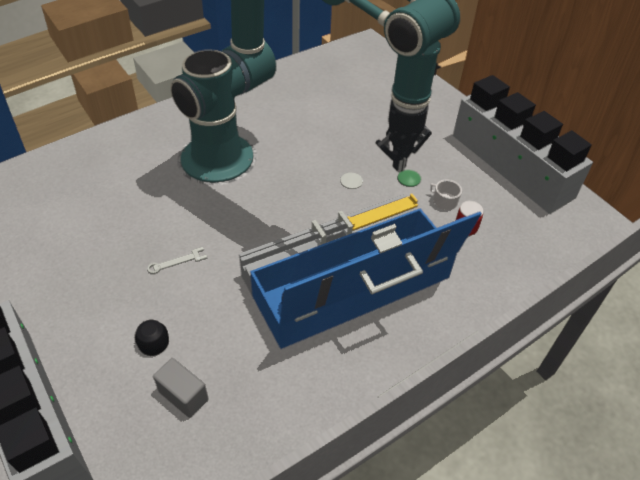

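View pics/side14.png

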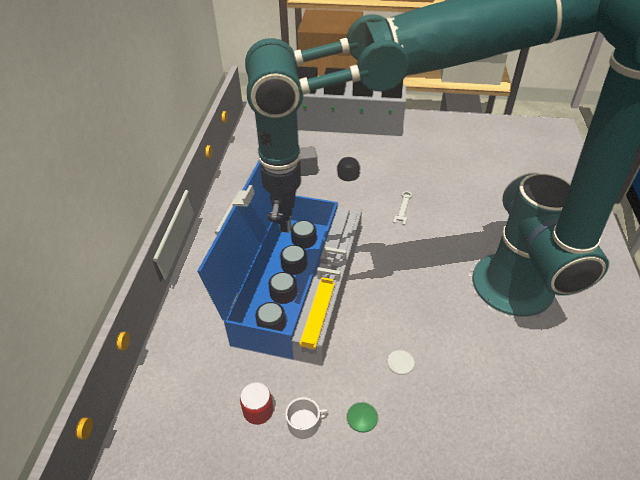

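```bash
python3 - <<'E'
import cv2
a=cv2.imread("pics/scene14.png")[190:350,235:495]
a=cv2.resize(a,None,fx=3,fy=3,interpolation=cv2.INTER_CUBIC); cv2.imwrite("pics/c14.png",a)
a=cv2.imread("pics/side14.png")[150:370,190:350]
a=cv2.resize(a,None,fx=2.7,fy=2.7,interpolation=cv2.INTER_CUBIC); cv2.imwrite("pics/d14.png",a)
E
```

```text
(no output)
```

View pics/c14.png

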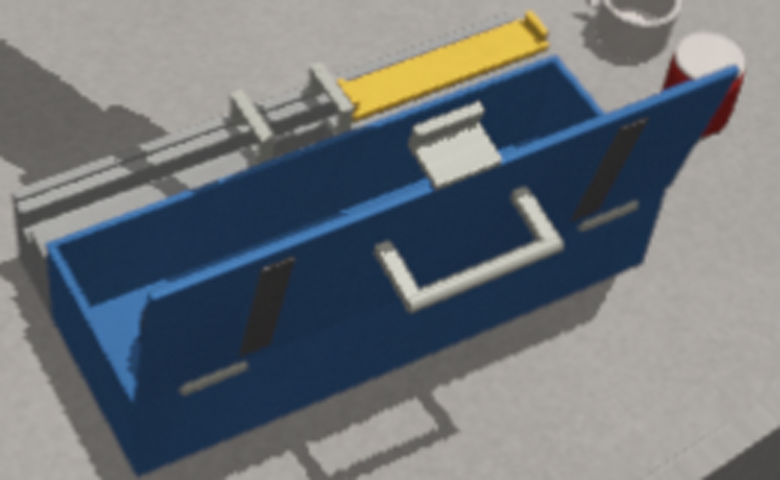

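View pics/d14.png

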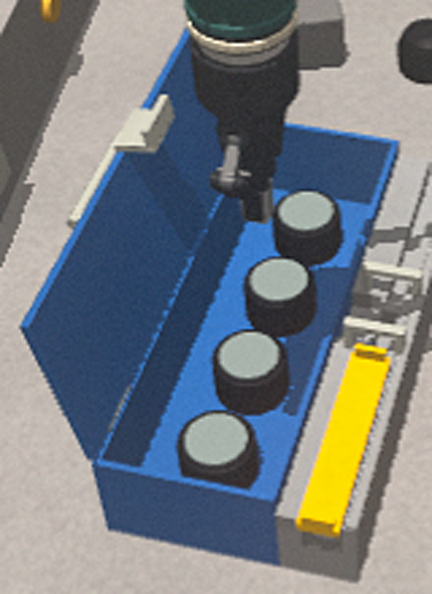

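```bash
python3 -c "
from workcell import bot
print(bot.finish_job())"
```

```text
the job is handed in; nothing more can be done
None
```

The chest is open: the pin is out and lying flat on the ledge, and the lid is back at its stop. I handed the job in at about 21.6 s of the 69 s allowed.

- **Pin:** I pulled gently towards +y. It slid with only about 2–3 N and met no stop within the 13 mm of play, so +y was the free side. I drew it out until its centre was about 143 mm from the chest's centre. In the last pictures it lies flat on the ledge, clear of both staples.
- **Lid:** I gripped the handle and raised the lid to about 60°, let go, and pushed its underside the rest of the way with closed fingers. The push force jumped from about 5 N to 16 N at the stop. After I backed away, both fixed cameras agreed on an angle of about 1.75 rad.
- **One thing went wrong:** on my first push the fingers were too low, and the lid's edge pressed up on the gripper. I read about 33 N at the wrist afterwards, but the peak during the move was not recorded. I raised the tool about 2 cm and repeated the push without trouble.
- **Last checks:** the arm was clear of everything, with the wrist force near zero. The other items looked where they had been in the first pictures; I compared them by eye only. The lamp battery was partly hidden in the final side picture but visible in the scene picture.

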